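# Tip the flask over the bar and slide it home in the press

### The arm

A 6-joint arm with a two-finger parallel gripper is mounted at the origin on the work surface. World frame = base frame: x ahead of the robot, y to its left, z up, the work surface at z = 0. Lengths are in m, angles in degrees, forces in N, time in s.
With the tool pointing down it reaches from about 0.375 to 0.975 m from the base axis. Payload 3.8 kg.
Tool frame: the origin (TCP) lies at the very end of the fingers, on their centre line; the grasp point (between the pads) lies manip.grip_depth behind it (manip.grip_depth is the distance from the TCP to the grasp point, in m); z points along the fingers, y is the line along which they close (so a half turn about z gives the same grasp; the last joint's range is limited). The gripper opens to 88 mm and grips with 3 to 60 N. Pads are 18 mm wide; open, the fingers measure 123 mm over their backs; the gripper's body (75 mm by 187 mm) begins 45 mm behind the grasp point.
Start: joints at [-74.593, 15.12, 91.902, -0, 72.978, -2.114], TCP at [0.203, -0.644, 0.239] pointing down, gripper open.
Joint ranges: [-150.88, 150.88], [-54.13, 125.18], [17.81, 147.31], [-75.09, 255.09], [0, 152.58], [-146.25, 146.25]. Speed limits (degrees/s): [147.25, 147.25, 180, 180, 180, 180].

### API

Orientations are given as a 3x3 rotation matrix whose columns are the frame's x, y, z axes.
In Python, from cell import manip gives the robot as it stands.
- The arm moves only by the tool apply_moves, never from a script. Its arguments are lists of equal length, an entry for each row: "xyz": the shift along the world's x, y, z normalised to -1 to 1, where 1 is 40 mm, a list of three; "rotation": the turn, a rotation vector about the world's x, y, z normalised to -1 to 1, where 1 is 6 degrees, a list of three; "claw": the closure, from -1 (fully open) to 1 (shut), so that 0 is half open. In form: {"xyz": [[x, y, z], ...], "rotation": [[rx, ry, rz], ...], "claw": [claw, ...]}. A call has 1 to 20 rows; each row shifts and turns the commanded pose from where the row before left it; what a row does not reach is not made up. A row lasts 1/8 s, in which the tool goes at most 62.5 mm and 10.7 degrees, less where a joint would pass 70% of its speed; a pose out of reach is approached as far as the arm can. A call with a number of a shift or a turn outside -1 to 1 is refused whole. A call with a gripper value outside its range is refused whole. The fingers move at their own pace and stop on an object; the grip force is fixed at half the most. Time passes only in rows, so rows that do not move let the fingers close. It gives the time, the measured TCP pose, the force, the opening and the grip force at its end, in the units of the state.
- manip.state(): the state, without advancing time (a new reading comes with each control period).
- manip.snapshot(name): name is "side" or "top" or "wrist"; returns the picture (384x512x3 uint8, red, green, blue); there is no depth.
- manip.camera_params(name): a dict with "camera_matrix" (3x3 intrinsics, pixels), "k1" (the pictures are not rectified: a ray, as slopes to the right and down, at radius r is drawn at 1 + k1 r^2 times it, then the intrinsics apply), "R" (3x3) and "t" (3): a world point X has camera coordinates R X + t. Camera axes: x right, y down, z forward; pixel columns grow to the right and rows downward; lengths in m; the calibration is good to about 2 mm. A picture is of the moment at which its call begins: read the wrist's pose just before it. camera_params takes no time and is no camera call; for the wrist camera it gives the pose at the moment of the call.
- manip.sign_off(): hands the job in; it is judged then, once.
The state is a dict: "t": time; "qpos": joint angles; "joint_velocities": joint speeds; "joint_torque": joint torques, N m; "eef_pos": TCP position; "orientation": TCP orientation; "force": force on the tool from outside, world axes, zero at the start; "moment": the same for the moment, N m; "gripper_width": opening from 0.0 (shut) to 1.0 (fully open); "grasp_force": force on a finger pad.
Only numpy, scipy, OpenCV 4.12 (cv2) and the standard library are available. Lean on these libraries where they do the work, as an engineer would, in place of code of your own. Each camera call takes 0.05 s, during which the arm holds its last target. There are 200 camera calls.

### The job

The orange moulding flask is standing on end on the bench in front of the blue bench press. Tip it over the press's yellow edge bar so that it lies on its broad side on the press bed, then slide it on under the crosshead until it drops fully into the dark recess and lies flat there. Let go, and leave the bowl, jar and spatula where they are.

Things in the scene. Friction and masses are not known exactly. Their poses are not given: they have to be found in the camera images.
- flask_center (a point): Centre of the orange flask, a polymer block with black seam, 0.4-0.85 kg: 60 mm thick (own x), 96 mm wide (y), 110 mm tall (z). Starts upright on the bench, centre 55 mm up, a broad face (normal to x) towards the yellow bar: gap about 45-85 mm, up to 40 mm off the press's centre line, up to 0.45 rad off square. Graspable across x only. Lying on a broad side its centre is 30 mm above the support.
- press: Fixed blue bench press. Origin at bench height below the middle of the yellow bar's outer top edge; x level from the bar into the press (the tipping and sliding direction), y along the bar, z up. Bed x 0-190, y +/-105 mm, top 20 mm above bench; yellow bar = its first 12 mm, flush, outer face upright. After tipping, about 20 mm of flask overhangs the edge. 20 mm columns at x 109, y +/-88 mm.
- recess (a point): Centre of the black recess floor, 12 mm above the bench, 109 mm in from the bar's outer edge on the press's centre line; axes as the press. The recess is 118 mm (x) by 116 mm (y), 8 mm deep, so it spans press x 50-168 mm. The flask fits lying on its broad side, its 110 mm length along x; seated, its centre is 30 mm above this point.
- crosshead (a point): Middle of the blue crosshead's underside, 155 mm above the bench, over the recess centre; axes as the press. Crosshead: 94 mm (x, from press x 62 to 156) by 210 mm (y), 30 mm thick; a 64 mm round platen hangs 12 mm below it; T-handle on top up to 252 mm. To push the flask all the way in, the tool must lean back away from the press by 20 to 50 degrees.
- bowl: Green mixing bowl, bystander, 116 mm rim diameter, 65 mm tall; origin at the centre of its underside.
- jar: White closed jar with blue cap, bystander, 70 mm diameter, 110 mm tall; origin at the centre of its underside.
- spatula: Spatula lying flat on the bench, bystander, 200 mm long along its x axis (handle towards -x), low; origin at its underside near the middle.
There are look-alikes about, which are no part of the job. Of the things shaped like the part that bears flask_center, the orange one is meant.

How it is judged (in metres and radians):
On the way:
1. the flask has been tipped and lies on its broad side on the bed top, not yet far into the press (angle between flask_center's own z axis and vertical between 1.38 and 1.76 rad and z of flask_center in the frame of recess between 0.03 and 0.046 m and x of flask_center in the frame of recess between -0.108 and -0.02 m and y of flask_center in the frame of recess between -0.07 and 0.07 m), for 0.1 s.
At the end, for the whole second after the job is handed in: The flask lies at rest on its broad side, flat in the recess: centre 27 to 32.5 mm above the recess floor, within 8 mm of the recess centre along the press and 13 mm across it, its long axis level within about 4 degrees (angle between flask_center's own z axis and vertical between 1.5 and 1.64 rad and z of flask_center in the frame of recess between 0.027 and 0.0325 m and x of flask_center in the frame of recess between -0.008 and 0.008 m and y of flask_center in the frame of recess between -0.013 and 0.013 m and linear speed of flask below 0.01 m/s); the robot touches nothing.
It fails at once if the bowl is shifted by more than 30 mm (distance of bowl from where it was at the start of the episode above 0.03 m).
It fails at once if the jar is shifted by more than 30 mm (distance of jar from where it was at the start of the episode above 0.03 m).
It fails at once if the spatula is shifted by more than 30 mm (distance of spatula from where it was at the start of the episode above 0.03 m).
It fails at once if the bowl is tipped (angle between bowl's own z axis and vertical above 0.5 rad).
It fails at once if the jar is tipped (angle between jar's own z axis and vertical above 0.5 rad).
It also fails if it takes over 72 s, if anything falls off the work surface, if the arm or the gripper's body presses on something with over 40 N, if the wrist force passes 120 N, or if a joint passes its speed limit or range.

## Working session

There is one attempt and no reset: what is moved stays moved. The work goes in short steps, Python scripts to look and compute and a tool call to move; the robot and the scene stay as the last step left them, time stands still between calls to the robot, and variables do not carry over. Pictures are saved under pics/ and viewed, at most 10 in all, crops included, and the job is handed in when it is done.

Besides the shell and the picture viewer there is one more tool, called after "Request:" by a JSON object that holds its "api" and its "payload". apply_moves: Moves the arm, as the interface text tells. Its arguments: {"type":"object","properties":{"xyz":{"type":"array","items":{"type":"array","items":{"type":"number","minimum":-1,"maximum":1}}},"rotation":{"type":"array","items":{"type":"array","items":{"type":"number","minimum":-1,"maximum":1}}},"claw":{"type":"array","items":{"type":"number"}}},"required":["xyz","rotation","claw"]}

```bash
mkdir -p pics; ls
python3 - <<'E'
from cell import manip
import cv2, numpy as np
print(manip.grip_depth, manip.state())
a=[cv2.cvtColor(manip.snapshot(n),cv2.COLOR_RGB2BGR) for n in("side","top")]
for n,i in zip(("side","top"),a): cv2.imwrite(f"pics/{n}0.png",i)
for n in("side","top"):print(n,manip.camera_params(n))
E
```

```text
pics
0.0187 {'t': 0.0, 'qpos': array([-7.45921434e+01,  1.51680926e+01,  9.19788784e+01,  1.17808863e-03,
        7.29773842e+01, -2.11422851e+00]), 'joint_velocities': array([-0.0136065 ,  0.01072847, -0.0079412 , -0.04748875,  0.05662724,
        0.00339496]), 'joint_torque': array([-1.56071190e-03, -5.02116430e+01, -3.56875134e+01,  7.28353369e-02,
        2.97304988e-02, -1.92112825e-04]), 'eef_pos': array([ 0.20304499, -0.64301155,  0.23742293]), 'orientation': array([[ 9.53602817e-01,  3.01067029e-01, -5.57697382e-04],
       [ 3.01067529e-01, -9.53600515e-01,  2.09762285e-03],
       [ 9.97045699e-05, -2.16820364e-03, -9.99997644e-01]]), 'force': array([-0.37314704, -0.27193815,  0.32286752]), 'moment': array([-0.03439246, -0.03414008,  0.05963846]), 'grasp_force': 0.0, 'gripper_width': 0.9985402330627329}
side {'camera_matrix': array([[385.98108965,   0.        , 258.18570165],
       [  0.        , 385.98108965, 196.53913939],
       [  0.        ,   0.        ,   1.        ]]), 'k1': -0.06584963750751298, 'R': array([[-0.99977851, -0.00877209, -0.01913089],
       [ 0.00542117,  0.77098535, -0.63682981],
       [ 0.02033596, -0.63679247, -0.77076702]]), 't': array([ 0.59384791, -0.01582731,  0.90285084])}
top {'camera_matrix': array([[451.92862109,   0.        , 259.3115111 ],
       [  0.        , 451.92862109, 180.37876467],
       [  0.        ,   0.        ,   1.        ]]), 'k1': -0.04870280282468888, 'R': array([[-0.02892094, -0.9994845 , -0.01393945],
       [-0.98779426,  0.03071241, -0.15270644],
       [ 0.15305583,  0.00935289, -0.98817328]]), 't': array([0.1235003 , 0.57353263, 1.12314301])}
```

View pics/side0.png

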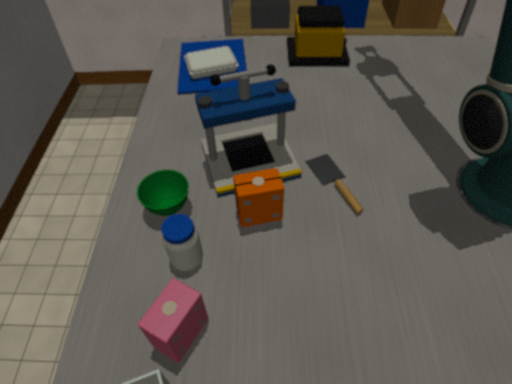

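View pics/top0.png

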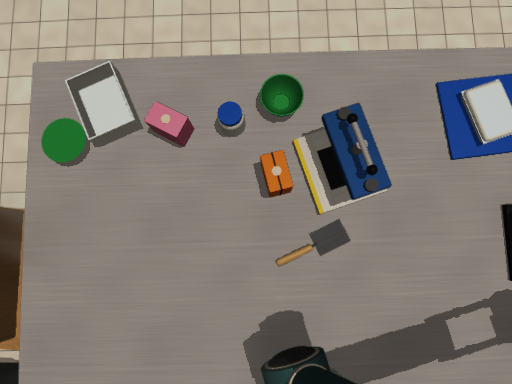

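The side and top views show the orange flask (top ≈(277,172), side ≈(258,198)) in front of the yellow bar (top view, ≈(297,145) to (322,211)). The bowl, jar and spatula are clear of the tipping line. Next I'll measure with masks.

```bash
cat > h.py <<'E'
import cv2, numpy as np
from cell import manip
def rays(P,uv):
    K=P["camera_matrix"]; uv=np.asarray(uv,float).reshape(-1,2)
    n=cv2.undistortPoints(uv.reshape(-1,1,2),K,np.array([P["k1"],0,0,0.])).reshape(-1,2)
    d=np.c_[n,np.ones(len(n))]@P["R"]; return -P["R"].T@P["t"], d
def onplane(P,uv,z):
    c,d=rays(P,uv); return c+d*((z-c[2])/d[:,2])[:,None]
def proj(P,X):
    X=np.asarray(X,float).reshape(-1,3); c=X@P["R"].T+P["t"]; s=c[:,:2]/c[:,2:]
    s=s*(1+P["k1"]*(s**2).sum(1,keepdims=True)); K=P["camera_matrix"]
    return s*[K[0,0],K[1,1]]+K[:2,2]
def mask(bgr,lo,hi,roi=None):
    m=cv2.inRange(cv2.cvtColor(bgr,cv2.COLOR_BGR2HSV),np.array(lo),np.array(hi))
    if roi: z=np.zeros_like(m); x0,y0,x1,y1=roi; z[y0:y1,x0:x1]=m[y0:y1,x0:x1]; m=z
    return m
def grab(n):
    return cv2.cvtColor(manip.snapshot(n),cv2.COLOR_RGB2BGR)
E
python3 - <<'E'
from h import *
T=manip.camera_params("top");S=manip.camera_params("side")
t=cv2.imread("pics/top0.png");s=cv2.imread("pics/side0.png")
for n,P,im,roi in(("top",T,t,(285,130,335,220)),("side",S,s,(205,160,310,200))):
    m=mask(im,(22,120,100),(35,255,255),roi)
    uv=np.argwhere(m)[:,::-1]
    X=onplane(P,uv,.02)[:,:2].astype(np.float32)
    r=cv2.minAreaRect(X); print(n,"bar",len(X),r,cv2.boxPoints(r).round(4).tolist())
for n,P,im,roi in(("top",T,t,(250,140,305,205)),("side",S,s,(225,160,295,235))):
    m=mask(im,(4,150,60),(16,255,255),roi)
    c=max(cv2.findContours(cv2.morphologyEx(m,cv2.MORPH_CLOSE,np.ones((5,5))),0,2)[0],key=cv2.contourArea)
    print(n,cv2.boxPoints(cv2.minAreaRect(c)).tolist(), cv2.approxPolyDP(c,3,True).reshape(-1,2).tolist())
    hs=cv2.cvtColor(im,cv2.COLOR_BGR2HSV); print(np.percentile(hs[m>0],[5,50,95],axis=0))
w=np.hstack([cv2.resize(t[125:225,240:400],None,fx=4,fy=4,interpolation=2)])
cv2.imwrite("pics/tc.png",w)
# white/edge of bed and recess floor
m=mask(t,(0,0,0),(180,255,30),(310,130,350,200)); uv=np.argwhere(m)[:,::-1]
print(cv2.boxPoints(cv2.minAreaRect(uv.astype(np.float32))).tolist())
E
```

```text
top bar 363 ((0.59019535779953, -0.02181493118405342), (0.20973604917526245, 0.012121696025133133), 17.148656845092773) [[0.48820000886917114, -0.04690000042319298], [0.4918000102043152, -0.05849999934434891], [0.6922000050544739, 0.0032999999821186066], [0.6886000037193298, 0.01489999983459711]]
side bar 172 ((0.5918835401535034, -0.01918419450521469), (0.20858919620513916, 0.013796270824968815), 17.090679168701172) [[0.490200012922287, -0.04320000112056732], [0.4941999912261963, -0.05640000104904175], [0.6935999989509583, 0.004900000058114529], [0.6894999742507935, 0.01810000091791153]]
top [[258.27392578125, 155.52699279785156], [282.98345947265625, 148.9377899169922], [294.03741455078125, 190.3900604248047], [269.327880859375, 196.97926330566406]] [[282, 150], [260, 156], [270, 196], [288, 192], [292, 186]]
[[ 10.   181.85  74.  ]
 [ 13.   215.   190.  ]
 [ 14.   228.   191.  ]]
side [[231.62161254882812, 174.72972106933594], [279.7837829589844, 166.7026824951172], [288.5135192871094, 219.08106994628906], [240.35134887695312, 227.1081085205078]] [[275, 168], [233, 176], [241, 226], [281, 218], [283, 186]]
[[ 11. 185.  84.]
 [ 13. 255.  93.]
 [ 14. 255. 162.]]
[[311.2170715332031, 135.4463348388672], [327.1122131347656, 129.59022521972656], [349.6487731933594, 190.76097106933594], [333.7536315917969, 196.61708068847656]]
```

View pics/tc.png

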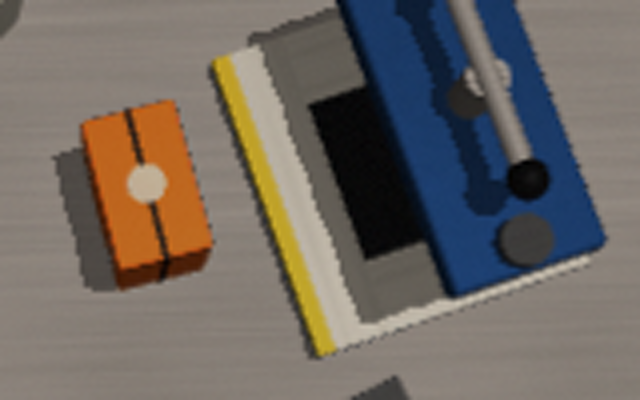

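The crop shows the flask's top face clearly, with corners at crop pixels (82,125), (173,101), (211,245) and (118,272). It is a few degrees off square from the bar, which runs from (213,65) to (315,352).

```bash
cat >> h.py <<'E'
A=np.deg2rad(17.1); PX=np.array([np.sin(A),-np.cos(A)]); PY=np.array([np.cos(A),np.sin(A)]); PO=np.array([.5892,-.0148])
def topress(X): X=np.atleast_2d(X)[:,:2]-PO; return np.c_[X@PX,X@PY]
def toworld(x,y): return PO+x*PX+y*PY
E
python3 - <<'E'
from h import *
T=manip.camera_params("top");S=manip.camera_params("side")
t=cv2.imread("pics/top0.png")
c=np.array([(82,125),(173,101),(211,245),(118,272)])/4.+[240,125]-.375
X=onplane(T,c,.11); print(X.round(4),X.mean(0))
for a,b in((0,1),(3,2),(0,3),(1,2)):
    d=X[b]-X[a]; print(np.hypot(*d[:2]),np.degrees(np.arctan2(d[1],d[0])))
print("press",topress(X),topress(X.mean(0)))
d=onplane(T,np.array([[147,184]])/4.+[240,125]-.375,.11);print("dot",d,topress(d))
s=cv2.imread("pics/side0.png")
m=mask(s,(10,0,150),(40,110,255),(250,172,270,190)); 
uv=np.argwhere(m)[:,::-1]; print(len(uv),uv.mean(0)); d=onplane(S,uv.mean(0),.11);print("dot side",d,topress(d))
# spatula/bowl/jar rough
for n,uv,z in(("bowl",(282,95),.06),("jar",(230,113),.11),("spat1",(279,263),.01),("spat2",(330,237),.005)):
    p=onplane(T,uv,z);print(n,p.round(3),topress(p).round(3))
E
```

```text
[[0.6278 0.1019 0.11  ]
 [0.6411 0.0454 0.11  ]
 [0.5509 0.0256 0.11  ]
 [0.5361 0.0827 0.11  ]] [0.58896579 0.06388987 0.11      ]
0.05801105074226908 -76.74144854585207
0.05894114916088366 -75.46334284266827
0.09370266298281857 -168.18580395713346
0.09236951708279512 -167.63869785798417
press [[-0.10015469  0.07119688]
 [-0.04227397  0.06731038]
 [-0.04990477 -0.0247434 ]
 [-0.10878694 -0.02210732]] [[-0.07528009  0.02291414]]
dot [[0.5897316  0.06320736 0.11      ]] [[-0.07440258  0.02344541]]
14 [257.14285714 178.85714286]
dot side [[0.59348689 0.06015961 0.11      ]] [[-0.07038536  0.02613853]]
bowl [[0.8  0.04 0.06]] [[0.01  0.218]]
jar [[0.74  0.174 0.11 ]] [[-0.136  0.199]]
spat1 [[0.364 0.062 0.01 ]] [[-0.139 -0.193]]
spat2 [[ 0.427 -0.074  0.005]] [[ 0.009 -0.172]]
```

Request:
{"api": "apply_moves", "payload": {"xyz": [[0,0,1],[0.2,0.4,1],[0.4,0.8,0.8],[0.5,0.9,0],[0.5,0.9,0],[0.5,0.9,0],[0.5,0.9,0],[0.5,0.9,0],[0.5,0.9,0],[0.5,0.9,0],[0.5,0.9,0],[0.5,0.9,0],[0.5,0.9,0],[0.5,0.9,0],[0.5,0.9,0],[0.5,0.9,0],[0.5,0.9,0],[0.5,0.9,0],[0.5,0.9,0],[0.5,0.9,0]], "rotation": [[0,0,0],[0,0,0],[0,0,0],[0,0,0],[0,0,0],[0,0,0],[0,0,0],[0,0,0],[0,0,0],[0,0,0],[0,0,0],[0,0,0],[0,0,0],[0,0,0],[0,0,0],[0,0,0],[0,0,0],[0,0,0],[0,0,0],[0,0,-0.7]], "claw": [-1,-1,-1,-1,-1,-1,-1,-1,-1,-1,-1,-1,-1,-1,-1,-1,-1,-1,-1,-1]}}

```text
t: 2.6
eef_pos: [0.5674, 0.0176, 0.3502]
orientation: [[0.973, 0.229, -0.001], [0.229, -0.973, -0.0], [-0.001, -0.0, -1.0]]
force: [-0.1, -0.8, 0.3]
gripper_width: 1.002
grasp_force: 0.0
```

Request:
{"api": "apply_moves", "payload": {"xyz": [[0.3,0.5,-0.5],[0.2,0.3,-1],[0,0,-1],[0,0,-1],[0,0,0],[0,0,0]], "rotation": [[0,0,0],[0,0,0],[0,0,0],[0,0,0],[0,0,0],[0,0,0]], "claw": [-1,-1,-1,-1,-1,-1]}}

```text
t: 3.35
eef_pos: [0.5875, 0.048, 0.2112]
orientation: [[0.973, 0.231, 0.0], [0.231, -0.973, -0.0], [0.0, 0.0, -1.0]]
force: [-0.4, 1.2, 0.0]
gripper_width: 1.0
grasp_force: 0.0
```

Run:
```python
from h import *
P=manip.camera_params("wrist"); st=manip.state(); i=grab("wrist"); cv2.imwrite("pics/w1.png",i)
print(st["eef_pos"],st["qpos"],P["t"],P["R"])
m=mask(i,(4,130,40),(17,255,255)); c=max(cv2.findContours(cv2.morphologyEx(m,cv2.MORPH_CLOSE,np.ones((15,15))),0,2)[0],key=cv2.contourArea)
q=cv2.boxPoints(cv2.minAreaRect(c)); X=onplane(P,q,.11); print(q.tolist(),X,X.mean(0))
print(cv2.approxPolyDP(c,5,True).reshape(-1,2).tolist())
```

```text
[0.58745278 0.04796876 0.21120834] [ 2.25209692e+00  6.99627060e+00  1.04469962e+02 -9.60162540e-03
  6.85156329e+01  7.89226094e+01] [-0.08802952  0.5156051   0.55412028] [[ 2.30127684e-01 -9.73160280e-01  5.64602387e-04]
 [-9.20807640e-01 -2.17559813e-01  3.23698961e-01]
 [-3.14888137e-01 -7.50119826e-02 -9.46159957e-01]]
[[195.0, 114.0], [271.0, 114.0], [271.0, 236.0], [195.0, 236.0]] [[0.63946704 0.10502939 0.11      ]
 [0.65265663 0.04913036 0.11      ]
 [0.5538519  0.02374669 0.11      ]
 [0.5388339  0.0872588  0.11      ]] [0.59620237 0.06629131 0.11      ]
[[214, 114], [195, 128], [201, 235], [267, 236], [270, 126], [261, 114]]
```

View pics/w1.png

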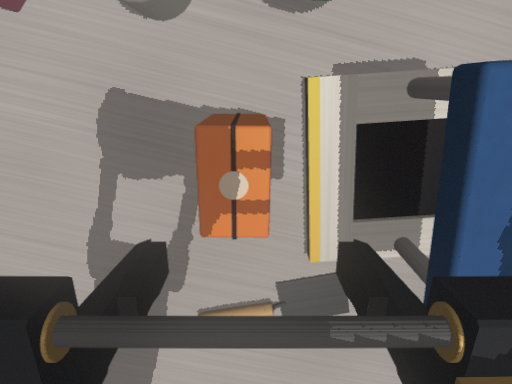

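The wrist view shows the flask's top face at about (196,127), (270,126), (270,236) and (201,236), with the white dot at (234,185). The bar's outer edge runs from (307,77) to (311,261).

Run:
```python
from h import *
P=manip.camera_params("wrist")
X=onplane(P,[(196,127),(270,126),(270,236),(201,236),(234,185)],.11); print(X[:,:2],X[:4].mean(0)); print(topress(X))
for a,b in((0,1),(3,2),(0,3),(1,2)):
    d=X[b]-X[a]; print(np.hypot(*d[:2]),np.degrees(np.arctan2(d[1],d[0])))
i=cv2.imread("pics/w1.png"); m=mask(i,(20,120,80),(35,255,255),(295,60,335,275)); uv=np.argwhere(m)[:,::-1]
Y=onplane(P,uv,.02)[:,:2].astype(np.float32); r=cv2.minAreaRect(Y);print(r); print(topress(cv2.boxPoints(r)))
```

```text
[[0.63087142 0.10284701]
 [0.64467303 0.04763079]
 [0.55413783 0.02448762]
 [0.54046447 0.08239789]
 [0.5919659  0.06446615]] [0.59253669 0.06434083 0.11      ]
[[-0.10019311  0.07442222]
 [-0.04335961  0.07137791]
 [-0.04786053 -0.02196004]
 [-0.10723127 -0.01800098]
 [-0.07494875  0.02595107]]
0.056914984016452 -75.96613758779154
0.05950260018207362 -76.71504531192765
0.09269078808978744 -167.2547512562437
0.09344640436529277 -165.66076634376734
((0.5920730233192444, -0.020426373928785324), (0.21015357971191406, 0.01225103996694088), 17.137338638305664)
[[ 1.65397157e-04 -1.03989107e-01]
 [ 1.24164246e-02 -1.03981156e-01]
 [ 1.22794613e-02  1.06172349e-01]
 [ 2.84338976e-05  1.06164397e-01]]
```

Request:
{"api": "apply_moves", "payload": {"xyz": [[0.11,0.4,0],[0,0,-0.7],[0,0,-0.9],[0,0,-0.9],[0,0,-0.9],[0,0,0],[0,0,0],[0,0,0],[0,0,0],[0,0,0],[0,0,0]], "rotation": [[0,0,0],[0,0,0],[0,0,0],[0,0,0],[0,0,0],[0,0,0],[0,0,0],[0,0,0],[0,0,0],[0,0,0],[0,0,0]], "claw": [-1,-1,-1,-1,-1,-1,0.3,0.5,0.5,0.5,0.5]}}

```text
t: 4.78
eef_pos: [0.5929, 0.0646, 0.0765]
orientation: [[0.973, 0.23, 0.003], [0.23, -0.973, 0.001], [0.003, 0.0, -1.0]]
force: [-1.6, 0.5, 6.1]
gripper_width: 0.678
grasp_force: 30.0
```

Request:
{"api": "apply_moves", "payload": {"xyz": [[0,0,0.2],[0,0,0],[-0.12,-0.35,0],[-0.12,-0.35,0],[-0.11,-0.33,0],[0,0,0],[0,0,0],[0,0,-0.19],[0,0,0],[0,0,0]], "rotation": [[0,0,0],[0,0,0],[0,0,0.2],[0,0,0.2],[0,0,0.2],[0,0,0],[0,0,0],[0,0,0],[0,0,0],[0,0,0]], "claw": [0.5,0.5,0.5,0.5,0.5,0.5,0.5,0.5,0.5,0.5]}}

```text
t: 6.02
eef_pos: [0.5785, 0.0237, 0.0761]
orientation: [[0.957, 0.291, 0.002], [0.291, -0.957, 0.0], [0.002, 0.0, -1.0]]
force: [-2.0, 1.3, 3.4]
gripper_width: 0.676
grasp_force: 30.0
```

Request:
{"api": "apply_moves", "payload": {"xyz": [[0,0,0],[0,0,0],[0,0,0],[0,0,0.6],[0,0,1],[0,0,1],[0,0,1],[-0.1,0.35,0.4],[-0.1,0.35,0],[-0.1,0.35,0],[-0.1,0.35,0],[-0.1,0.35,0],[-0.1,0.35,0],[-0.05,0.05,0],[0,0,0],[0,0,0],[0,0,0],[0,0,0]], "rotation": [[0,0,0],[0,0,0],[0,0,0],[0,0,0],[0,0,0],[0,0,0],[0,0,1],[0,0,1],[0,0,1],[0,0,1],[0,0,1],[0,0,1],[0,0,1],[0,0,1],[0,0,1],[0,0,1],[0,0,1],[0,0,1]], "claw": [-1,-1,-1,-1,-1,-1,-1,-1,-1,-1,-1,-1,-1,-1,-1,-1,-1,-1]}}

```text
t: 8.28
eef_pos: [0.5516, 0.109, 0.2349]
orientation: [[0.016, 1.0, -0.0], [1.0, -0.016, -0.0], [-0.0, -0.0, -1.0]]
force: [-0.2, -0.3, 0.1]
gripper_width: 0.998
grasp_force: 0.0
```

Request:
{"api": "apply_moves", "payload": {"xyz": [[0,0,0],[0,0,0],[0,0,0],[0,0,0],[0,0,0],[0,0,0],[0,0,0],[0,0,0],[0,0,0],[0,0,0]], "rotation": [[0,0,1],[0,0,1],[0,0,1],[-0.956,-0.294,0],[-0.956,-0.294,0],[-0.956,-0.294,0],[-0.956,-0.294,0],[-0.956,-0.294,0],[0,0,0],[0,0,0]], "claw": [0,0,0,0,0,0,0,0,0,0]}}

```text
t: 9.52
eef_pos: [0.5517, 0.1092, 0.2351]
orientation: [[-0.252, 0.957, 0.147], [0.829, 0.292, -0.477], [-0.499, 0.001, -0.867]]
force: [0.5, 1.0, 0.4]
gripper_width: 0.504
grasp_force: 0.0
```

Run:
```python
from h import *
P=manip.camera_params("wrist"); st=manip.state(); print(st["eef_pos"],st["qpos"].round(1),topress(st["eef_pos"]),st["orientation"].round(3))
i=grab("wrist"); j=grab("side"); cv2.imwrite("pics/w2.png",np.hstack([cv2.resize(i,(400,300)),cv2.resize(j[120:300,130:370],(400,300))]))
```

```text
[0.55172233 0.10917524 0.23513858] [ 25.9   5.9 108.  -30.9  73.6  19.9] [[-0.12951462  0.00063282]] [[-0.252  0.957  0.147]
 [ 0.829  0.292 -0.477]
 [-0.499  0.001 -0.867]]
```

View pics/w2.png

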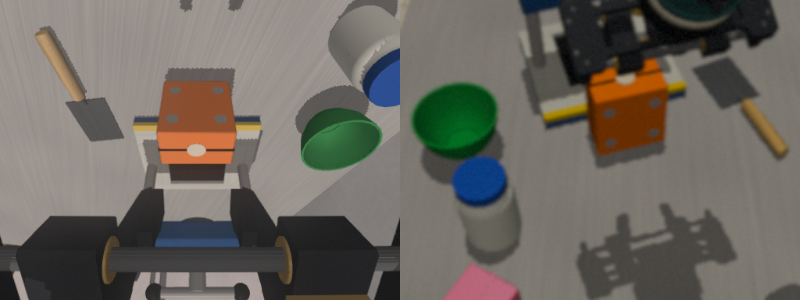

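Flask is square and centred on the bar (wrist view: bar 135–262, flask 158–237). First I push low to close the gap.

Request:
{"api": "apply_moves", "payload": {"xyz": [[0,0,-0.98],[0,0,-0.98],[0,0,-0.98],[0,0,-0.98],[0,0,-0.96],[0,0,0],[0.1,-0.3,0],[0.09,-0.3,0],[0.09,-0.3,0],[0.09,-0.3,0],[0.05,-0.16,0],[0.03,-0.1,0],[0,0,0]], "rotation": [[0,0,0],[0,0,0],[0,0,0],[0,0,0],[0,0,0],[0,0,0],[0,0,0],[0,0,0],[0,0,0],[0,0,0],[0,0,0],[0,0,0],[0,0,0]], "claw": [0,0,0,0,0,0,0,0,0,0,0,0,0]}}

```text
t: 11.25
eef_pos: [0.5703, 0.0511, 0.0406]
orientation: [[-0.251, 0.957, 0.148], [0.829, 0.291, -0.477], [-0.5, 0.003, -0.866]]
force: [-0.0, 3.3, 2.4]
gripper_width: 0.501
grasp_force: 1.7
```

Run:
```python
from h import *
st=manip.state(); print(st["eef_pos"],topress(st["eef_pos"]),st["force"],st["force"][:2]@PX)
```

```text
[0.57034858 0.05105597 0.04056677] [[-0.06848775  0.00134626]] [-0.00391126  3.28928474  2.41100246] -3.145025442261459
```

Request:
{"api": "apply_moves", "payload": {"xyz": [[-0.06,0.2,0],[0,0,0.6],[0,0,0.6],[0.06,-0.2,0],[0,0,0],[0.05,-0.16,0.12],[0.05,-0.16,0.11],[0.055,-0.18,0.09],[0.055,-0.18,0.08],[0.06,-0.19,0.05],[0.06,-0.19,0.05],[0,0,0]], "rotation": [[0,0,0],[0,0,0],[0,0,0],[0,0,0],[0,0,0],[0,0,0],[0,0,0],[0,0,0],[0,0,0],[0,0,0],[0,0,0],[0,0,0]], "claw": [0,0,0,0,0,0,0,0,0,0,0,0]}}

```text
t: 12.75
eef_pos: [0.5827, 0.0073, 0.108]
orientation: [[-0.251, 0.957, 0.146], [0.829, 0.29, -0.479], [-0.5, 0.001, -0.866]]
force: [-0.6, -0.6, -0.3]
gripper_width: 0.501
grasp_force: 0.0
```

Run:
```python
from h import *
st=manip.state(); print(st["eef_pos"],topress(st["eef_pos"]),st["force"],st["force"][:2]@PX)
i=grab("wrist"); j=grab("side"); cv2.imwrite("pics/w3.png",np.hstack([cv2.resize(i,(400,300)),cv2.resize(j[120:300,130:370],(400,300))]))
```

```text
[0.58273052 0.00733827 0.10799631] [[-0.02306189  0.00032606]] [-0.62971438 -0.57865439 -0.30611064] 0.36791240323439944
```

View pics/w3.png

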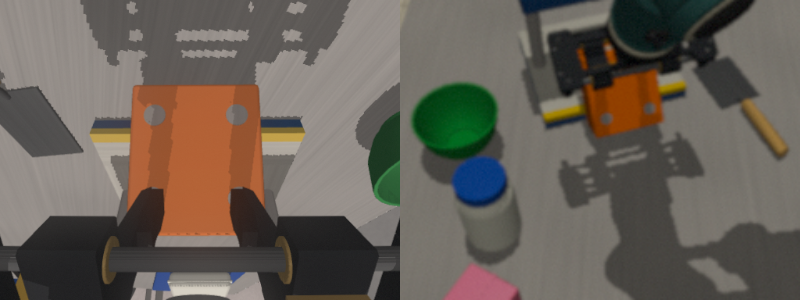

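Run:
```python
from h import *
P=manip.camera_params("wrist"); S=manip.camera_params("side")
for th in (0,15,30,40,50,70,90):
    a=np.deg2rad(th);c,s=np.cos(a),np.sin(a); out=[]
    for X,Z in((-.06,-.02),(0,-.02),(-.06,.09)):
        x=X*c+Z*s; z=.02+Z*c-X*s
        for Y in(-.047,.049):
            w=np.r_[toworld(x,Y),z]; out+= [((proj(P,w)[0])*[400/512,300/384]).round().tolist(), ((proj(S,w)[0]-[130,120])*5/3+[400,0]).round().tolist()]
    print(th,out)
```

```text
0 [[140.0, 66.0], [662.0, 134.0], [254.0, 66.0], [595.0, 151.0], [151.0, 120.0], [648.0, 103.0], [244.0, 119.0], [584.0, 119.0], [111.0, 171.0], [665.0, 79.0], [285.0, 171.0], [592.0, 96.0]]
15 [[137.0, 73.0], [663.0, 128.0], [258.0, 73.0], [596.0, 145.0], [150.0, 116.0], [649.0, 106.0], [245.0, 116.0], [585.0, 121.0], [117.0, 213.0], [659.0, 59.0], [278.0, 213.0], [586.0, 75.0]]
30 [[133.0, 87.0], [663.0, 120.0], [261.0, 86.0], [595.0, 137.0], [149.0, 114.0], [650.0, 107.0], [246.0, 114.0], [586.0, 123.0], [126.0, 240.0], [652.0, 41.0], [270.0, 240.0], [580.0, 57.0]]
40 [[132.0, 99.0], [663.0, 113.0], [263.0, 98.0], [594.0, 130.0], [148.0, 113.0], [651.0, 108.0], [247.0, 113.0], [586.0, 123.0], [132.0, 250.0], [647.0, 32.0], [264.0, 250.0], [576.0, 48.0]]
50 [[131.0, 113.0], [662.0, 106.0], [264.0, 112.0], [593.0, 122.0], [147.0, 113.0], [652.0, 108.0], [248.0, 112.0], [587.0, 123.0], [137.0, 254.0], [643.0, 25.0], [259.0, 253.0], [573.0, 40.0]]
70 [[131.0, 143.0], [659.0, 90.0], [264.0, 143.0], [589.0, 106.0], [146.0, 114.0], [653.0, 107.0], [249.0, 114.0], [587.0, 122.0], [147.0, 248.0], [635.0, 19.0], [249.0, 248.0], [568.0, 33.0]]
90 [[134.0, 171.0], [654.0, 74.0], [262.0, 171.0], [585.0, 90.0], [145.0, 118.0], [653.0, 104.0], [250.0, 118.0], [587.0, 120.0], [154.0, 232.0], [629.0, 22.0], [242.0, 231.0], [565.0, 36.0]]
```

The views show the flask tilted about 30° and resting on the fingers: the observed bottom corners (133,86) and (260,86) match the projected 30° pose. I'll continue the arc.

Request:
{"api": "apply_moves", "payload": {"xyz": [[0.06,-0.195,0.02],[0.06,-0.195,0.02],[0.06,-0.195,-0.02],[0.06,-0.195,-0.02],[0.06,-0.195,-0.04],[0,0,0],[0,0,0],[0,0,0]], "rotation": [[0,0,0],[0,0,0],[0,0,0],[0,0,0],[0,0,0],[0,0,0],[0,0,0],[0,0,0]], "claw": [0,0,0,0,0,0,0,0]}}

```text
t: 13.85
eef_pos: [0.5948, -0.0304, 0.1063]
orientation: [[-0.252, 0.957, 0.147], [0.829, 0.292, -0.478], [-0.5, 0.002, -0.866]]
force: [0.4, -0.4, 0.1]
gripper_width: 0.501
grasp_force: 0.0
```

```bash
cat > look.py <<'E'
from h import *
import sys
st=manip.state(); P=manip.camera_params("wrist"); print(st["eef_pos"],topress(st["eef_pos"]),st["force"],st["force"][:2]@PX)
i=grab("wrist"); j=grab("side"); cv2.imwrite("pics/raw_w.png",i); cv2.imwrite("pics/raw_s.png",j); cv2.imwrite(sys.argv[1],np.hstack([cv2.resize(i,(400,300)),cv2.resize(j[120:300,130:370],(400,300))]))
E
python3 look.py pics/w4.png
```

```text
[ 0.59482194 -0.03044017  0.10630468] [[0.01660184 0.00077457]] [ 0.3934029  -0.39462463  0.13440794] 0.49285578213527925
```

View pics/w4.png

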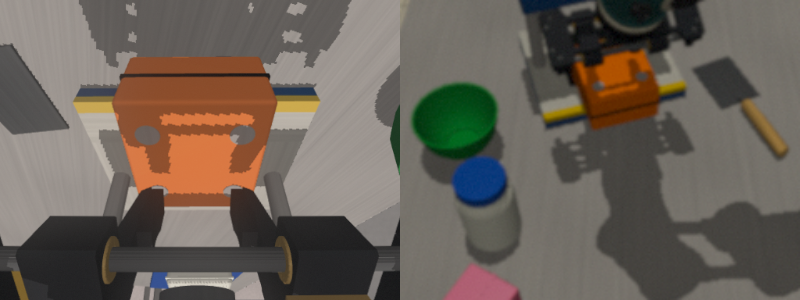

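The flask has fallen flat on the bed. Its end face is visible in the wrist view, with lower corners about (127,58) and (262,58) and upper corners about (113,102) and (276,102).

Run:
```python
from h import *
P=manip.camera_params("wrist"); k=[512/400,384/300]
print(topress(onplane(P,np.array([(127,58),(262,58)])*k,.02)),topress(onplane(P,np.array([(113,102),(276,102)])*k,.08)))
```

```text
[[-0.03861503 -0.04997848]
 [-0.03827972  0.04856012]] [[-0.04502736 -0.04523905]
 [-0.04470761  0.04458621]]
```

```bash
cat > tri.py <<'E'
from h import *
def quad(P,im,roi):
    m=mask(im,(3,130,30),(18,255,255),roi); m=cv2.morphologyEx(m,cv2.MORPH_CLOSE,np.ones((9,9)))
    c=max(cv2.findContours(m,0,2)[0],key=cv2.contourArea); return cv2.approxPolyDP(cv2.convexHull(c),3,True).reshape(-1,2)
def tri(P,a,Q,b):
    c1,d1=rays(P,a);c2,d2=rays(Q,b);d1=d1[0];d2=d2[0]
    s=np.linalg.lstsq(np.c_[d1,-d2],c2-c1,rcond=None)[0]; p=c1+s[0]*d1;q=c2+s[1]*d2; X=(p+q)/2
    return np.r_[topress(X)[0],X[2]].round(4),np.linalg.norm(p-q).round(4)
E
python3 - <<'E'
from tri import *
P=manip.camera_params("wrist");S=manip.camera_params("side")
print(quad(P,cv2.imread("pics/raw_w.png"),(100,50,400,290)).tolist()); print(quad(S,cv2.imread("pics/raw_s.png"),(225,130,300,205)).tolist())
E
```

```text
[[332, 74], [354, 134], [324, 244], [294, 263], [210, 263], [177, 247], [143, 133], [166, 76]]
[[277, 149], [285, 171], [283, 188], [245, 197], [233, 158], [252, 142]]
```

Run:
```python
from tri import *
P=manip.camera_params("wrist");S=manip.camera_params("side")
for a,b in(((332,74),(245,197)),((166,75),(283,188)),((143,133),(285,171))): print(tri(P,a,S,b))
for x in(-.02,-.04):
    print(x,[proj(P,np.r_[toworld(x,y),z])[0].round().tolist()+proj(S,np.r_[toworld(x,y),z])[0].round().tolist() for y in(-.048,.048) for z in(.02,.08)])
```

```text
(array([-0.0381,  0.0468,  0.0208]), np.float64(0.0015))
(array([-0.041 , -0.0446,  0.0252]), np.float64(0.0039))
(array([-0.0582, -0.0386,  0.0994]), np.float64(0.0014))
-0.02 [[172.0, 103.0, 282.0, 182.0], [152.0, 172.0, 283.0, 164.0], [329.0, 102.0, 243.0, 192.0], [348.0, 171.0, 241.0, 174.0]]
-0.04 [[166.0, 72.0, 285.0, 189.0], [141.0, 140.0, 286.0, 171.0], [335.0, 71.0, 245.0, 198.0], [358.0, 139.0, 244.0, 181.0]]
```

Request:
{"api": "apply_moves", "payload": {"xyz": [[0,0,0.9],[-0.26,0.85,0],[-0.26,0.85,0],[-0.26,0.85,0],[0,0,-0.85],[0,0,-0.85],[0,0,-0.85],[0,0,0],[0.09,-0.29,0],[0.09,-0.29,0],[0.09,-0.29,0],[0.09,-0.29,0],[0.09,-0.29,0],[0.09,-0.29,0],[0.09,-0.29,0],[0.09,-0.29,0],[0,0,0]], "rotation": [[0,0,0],[0,0,0],[0,0,0],[0,0,0],[0,0,0],[0,0,0],[0,0,0],[0,0,0],[0,0,0],[0,0,0],[0,0,0],[0,0,0],[0,0,0],[0,0,0],[0,0,0],[0,0,0],[0,0,0]], "claw": [0,0,0,0,0,0,0,0,0,0,0,0,0,0,0,0,0]}}

```text
t: 16.08
eef_pos: [0.5928, -0.0225, 0.041]
orientation: [[-0.25, 0.957, 0.147], [0.829, 0.29, -0.478], [-0.5, 0.002, -0.866]]
force: [0.4, 0.1, 0.5]
gripper_width: 0.498
grasp_force: 0.0
```

```bash
python3 look.py pics/w5.png
```

```text
[ 0.59281542 -0.02251674  0.0409642 ] [[0.00843869 0.00118656]] [0.36004316 0.07446115 0.47044054] 0.03469776608175153
```

View pics/w5.png

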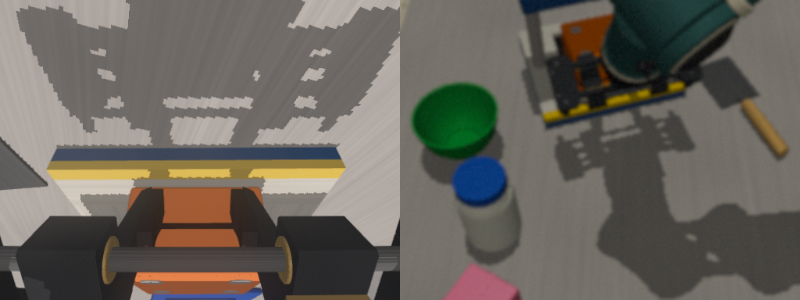

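The flask is square on the bed just ahead of the fingers, with the end face centred at (198,205) in the wrist view. I'll push on slowly.

Request:
{"api": "apply_moves", "payload": {"xyz": [[0.044,-0.143,0],[0.044,-0.143,0],[0.044,-0.143,0],[0.044,-0.143,0],[0.044,-0.143,0],[0.044,-0.143,0],[0,0,0]], "rotation": [[0,0,0],[0,0,0],[0,0,0],[0,0,0],[0,0,0],[0,0,0],[0,0,0]], "claw": [0,0,0,0,0,0,0]}}

```text
t: 17.05
eef_pos: [0.6033, -0.0566, 0.0407]
orientation: [[-0.251, 0.957, 0.147], [0.828, 0.291, -0.479], [-0.501, 0.002, -0.866]]
force: [-0.5, -0.2, 0.4]
gripper_width: 0.504
grasp_force: 0.4
```

```bash
cat > ef.py <<'E'
from tri import *
st=manip.state(); P=manip.camera_params("wrist"); i=grab("wrist"); cv2.imwrite("pics/raw_w.png",i)
print(topress(st["eef_pos"]),st["eef_pos"][2],"Fx",st["force"][:2]@PX,st["force"])
print(quad(P,i,(150,180,350,380)).tolist())
for x,zb in((.04,.02),(.045,.02),(.05,.02),(.05,.012),(.054,.012),(.058,.012)): print(x,zb,[proj(P,np.r_[toworld(x,y),z])[0].round().tolist() for y in(-.048,.048) for z in(zb,zb+.06)])
E
python3 ef.py
```

```text
[[0.04409833 0.00116221]] 0.040741046395005295 Fx 0.05675330214625825 [-0.45632967 -0.19976357  0.36121586]
[[336, 260], [306, 315], [198, 315], [165, 264], [170, 233], [331, 232]]
0.04 0.02 [[163.0, 221.0], [138.0, 333.0], [337.0, 220.0], [361.0, 332.0]]
0.045 0.02 [[165.0, 226.0], [141.0, 337.0], [335.0, 225.0], [358.0, 336.0]]
0.05 0.02 [[167.0, 231.0], [144.0, 340.0], [333.0, 230.0], [355.0, 340.0]]
0.05 0.012 [[169.0, 220.0], [148.0, 322.0], [331.0, 219.0], [352.0, 322.0]]
0.054 0.012 [[171.0, 224.0], [150.0, 325.0], [330.0, 223.0], [350.0, 325.0]]
0.058 0.012 [[172.0, 228.0], [152.0, 328.0], [329.0, 227.0], [348.0, 328.0]]
```

Request:
{"api": "apply_moves", "payload": {"xyz": [[0.015,-0.05,0],[0.015,-0.05,0],[0,0,0]], "rotation": [[0,0,0],[0,0,0],[0,0,0]], "claw": [0,0,0]}}

```text
t: 17.48
eef_pos: [0.6045, -0.0596, 0.0406]
orientation: [[-0.252, 0.956, 0.148], [0.829, 0.292, -0.478], [-0.5, 0.002, -0.866]]
force: [-0.9, 3.6, 1.1]
gripper_width: 0.502
grasp_force: 2.0
```

```bash
python3 ef.py
```

```text
[[0.04730743 0.00147025]] 0.040568301610970504 Fx -3.7006161214394933 [-0.93473835  3.58421259  1.10548222]
[[336, 259], [306, 315], [198, 315], [164, 263], [171, 230], [330, 229]]
0.04 0.02 [[161.0, 217.0], [135.0, 331.0], [337.0, 217.0], [362.0, 330.0]]
0.045 0.02 [[163.0, 223.0], [139.0, 335.0], [335.0, 222.0], [359.0, 334.0]]
0.05 0.02 [[165.0, 228.0], [142.0, 338.0], [334.0, 227.0], [356.0, 338.0]]
0.05 0.012 [[168.0, 217.0], [146.0, 320.0], [331.0, 216.0], [353.0, 320.0]]
0.054 0.012 [[169.0, 221.0], [148.0, 323.0], [330.0, 220.0], [351.0, 323.0]]
0.058 0.012 [[170.0, 225.0], [150.0, 326.0], [329.0, 224.0], [349.0, 326.0]]
```

Contact is 3.7 N with the tail at about x = 55 mm, and the recess lip occludes its base, so the flask looks seated. I'll back off and check.

Request:
{"api": "apply_moves", "payload": {"xyz": [[-0.1,0.3,0],[-0.28,0.92,0],[-0.28,0.92,0],[-0.28,0.92,0.3],[0,0,0.8],[0,0,0.8],[0,0,0]], "rotation": [[0,0,0],[0,0,0],[0,0,0],[0,0,0],[0,0,0],[0,0,0],[0,0,0]], "claw": [0,0,0,0,0,0,0]}}

```text
t: 18.4
eef_pos: [0.5685, 0.0637, 0.1192]
orientation: [[-0.25, 0.956, 0.152], [0.829, 0.292, -0.477], [-0.5, 0.007, -0.866]]
force: [-0.3, -0.5, -0.1]
gripper_width: 0.503
grasp_force: 0.0
```

Run:
```python
from tri import *
P=manip.camera_params("wrist");S=manip.camera_params("side");T=manip.camera_params("top")
i=grab("wrist");j=grab("side");t=grab("top")
r=lambda a:cv2.resize(a,(400,300),interpolation=2)
cv2.imwrite("pics/w6.png",np.vstack([np.hstack([r(i),r(j[110:215,190:330])]),np.hstack([r(t[120:225,280:420]),r(i[200:384,130:375])])]))
def lines(P,zb,xt): return [proj(P,np.r_[toworld(xt,y),z])[0].round(1).tolist() for z in(zb,zb+.06) for y in(-.048,.048)]
for n,Q in(("w",P),("s",S),("t",T)):
    print(n,"seated",lines(Q,.012,.055)); print(n,"onbed",lines(Q,.02,.055))
    for th in (4,): print("tailup4deg: top z", lines(Q,.02,.053))
print("top corners in side crop", [((np.array(q)-[190,110])*400/140+[400,0]).round().tolist() for q in lines(S,.012,.055)], [((np.array(q)-[190,110])*400/140+[400,0]).round().tolist() for q in lines(S,.02,.055)])
```

```text
w seated [[203.3, 233.4], [293.6, 232.8], [197.4, 286.7], [299.4, 286.0]]
w onbed [[202.6, 239.8], [294.3, 239.2], [196.5, 294.8], [300.3, 294.1]]
tailup4deg: top z [[202.3, 238.8], [294.5, 238.2], [196.2, 293.9], [300.6, 293.2]]
s seated [[272.3, 163.0], [234.8, 171.5], [272.5, 145.1], [233.1, 153.8]]
s onbed [[272.3, 160.7], [234.6, 169.3], [272.5, 142.6], [232.9, 151.3]]
tailup4deg: top z [[272.6, 161.2], [234.8, 169.8], [272.8, 143.2], [233.1, 151.8]]
t seated [[330.5, 186.6], [318.1, 153.1], [333.8, 183.3], [320.8, 148.1]]
t onbed [[330.9, 186.2], [318.5, 152.4], [334.3, 182.8], [321.2, 147.4]]
tailup4deg: top z [[330.2, 186.4], [317.8, 152.7], [333.6, 183.1], [320.5, 147.6]]
top corners in side crop [[635.0, 151.0], [528.0, 176.0], [636.0, 100.0], [523.0, 125.0]] [[635.0, 145.0], [527.0, 169.0], [636.0, 93.0], [523.0, 118.0]]
```

View pics/w6.png

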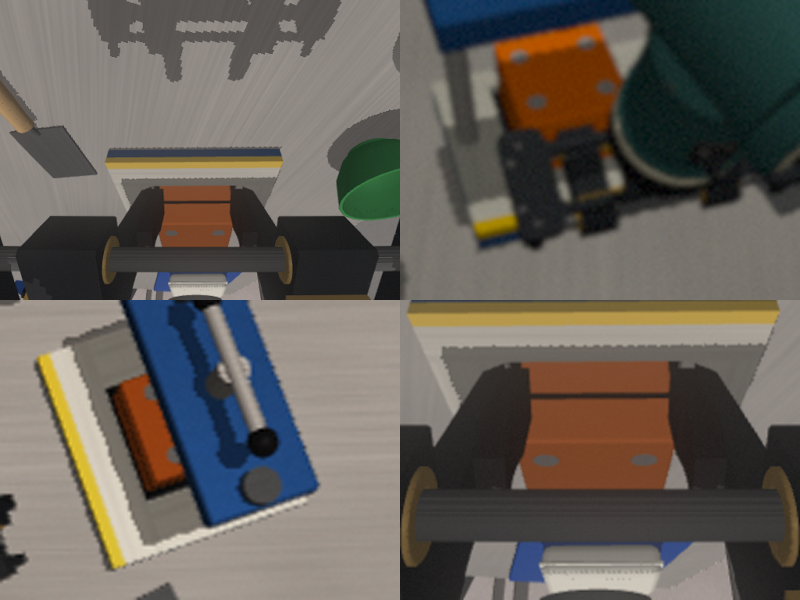

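The upper tail edge is at wrist row ≈287, where seated predicts 286.7 and lying on the bed predicts 294.5. The top view shows black clearance around the flask, so it's seated and the tool is clear.

```bash
python3 -c "
from cell import manip
print(manip.sign_off())"
```

```text
the job is handed in; nothing more can be done
None
```

The flask was tipped over the yellow bar and pushed into the recess, where the last pictures show it seated. The gripper was clear, the bowl, jar and spatula were never touched, and the job is handed in at about 18.5 s of the 72 s allowed; sign-off returned no verdict.

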